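Clamp a heat sink in the hand-pumped bonding press

ROBOT

A 6-joint arm with a two-finger parallel gripper is mounted at the origin on the work surface; the furniture and walls round the work are solid. World frame = base frame: x ahead of the robot, y to its left, z up, the work surface at z = 0. Lengths are in m, angles in rad, forces in N, time in s.
With the tool pointing down it reaches from about 0.225 to 0.725 m from the base axis. Payload 3.1 kg.
Tool frame: the origin (TCP) lies where the fingers leave the gripper's body, on its centre line; the fingertips stand 73 mm ahead of it and the grasp point (between the pads) lies 54 mm ahead of it (bot.tcp_to_grasp is the distance from the TCP to the grasp point, in m); z points along the fingers, y is the line along which they close (so a half turn about z gives the same grasp; the last joint's range is limited). The gripper opens to 85 mm and grips with 20 to 120 N. Pads are 22 mm wide; open, the fingers measure 114 mm over their backs; the gripper's body (76 mm by 85 mm) begins 54 mm behind the grasp point. The pads swing forward as they close: fully open they stand 13 mm farther back than shut.
Start: joints at [-1.303, 0.048, 0.099, 1.622, 0, 1.443], TCP at [0.202, -0.484, 0.304] pointing down, gripper open.
Joint ranges: [-2.91, 2.91], [-0.99, 1.94], [-1.21, 1.42], [-2.12, 2.29], [-1.49, 1.47], [-3.14, 3.14]. Speed limits (rad/s): [2.79, 2.79, 3.14, 3.14, 3.14, 3.14].

INTERFACE

Orientations are given as a rotation vector (axis times angle).
In Python, from workcell import bot gives the robot as it stands.
- The arm moves only by the tool drive_effector, called by a JSON object that holds its "op" and its "data". Schema: {"type":"object","properties":{"deltas":{"type":"array","items":{"type":"array","items":{"type":"number"},"minItems":7,"maxItems":7},"minItems":1,"maxItems":20},"grip_n":{"type":"number"},"only":{"type":"string"},"quiet":{"type":"boolean"},"lines":{"type":"string"}},"required":["deltas"],"additionalProperties":false}. deltas is a list of rows, 1 to 20 of them, each of 7 numbers: a rotation vector rx, ry, rz in units of 0.25 rad, then dx, dy, dz in cm, then the opening from 0.0 (shut) to 1.0 (fully open); each row is the pose to reach, as a shift and turn from the pose commanded when the call began, along the tool's axes at that moment; what a row does not reach only later rows make up. A row lasts 1/12 s, in which the tool goes at most 0.0417 m and 0.125 rad, less where a joint would pass 70% of its speed; a pose out of reach is approached as far as the arm can. The fingers move at their own pace and stop on an object; grip_n is the grip in N (left out, the last holds). Time passes only in rows, so rows that do not move let the fingers close. The tool returns the time, the measured TCP pose, the force, the opening and the grip force at its end. only (a regular expression) keeps the lines of the reply that match it, lines (a string "A,B") keeps lines A to B, and quiet returns only ok. Input that does not fit is refused with a message, and nothing moves.
- bot.sense(): the state, without advancing time (a new reading comes with each control period).
- bot.snapshot(name): name is "scene" or "top" or "wrist"; returns a dict with "image" (384x512x3 uint8, red, green, blue), "fx", "fy", "cx", "cy" (pixels), "dist_coeffs" ([k1, k2, p1, p2, k3] as OpenCV has them; the pictures are not rectified), "xyz" and "orientation" of the camera in the world. Camera axes: x right, y up, looking along -z (the intrinsics and any distortion apply to the point x, -y, -z); pixel columns grow to the right and rows downward; lengths in m; the calibration is good to about 2 mm. A picture is of the moment at which its call begins. There is no depth.
- bot.sign_off(): hands the job in; it is judged then, once.
The state is a dict: "t": time; "q": joint angles; "dq": joint speeds; "joint_efforts": joint torques, N m; "position": TCP position; "tcp_rot": TCP orientation; "contact_force": force on the tool from outside, world axes, zero at the start; "ft_torque": the same for the moment, N m; "gripper_width": opening from 0.0 (shut) to 1.0 (fully open); "gripper_force": force on a finger pad.
Only numpy, scipy, OpenCV 4.12 (cv2) and the standard library are available. Lean on these libraries where they do the work, as an engineer would, in place of code of your own. Each camera call takes 0.05 s, during which the arm holds its last target. There are 200 camera calls.

TASK

A heat sink has been laid on its chip in the small blue bench press and must be clamped while the adhesive sets. Push the pump's red release lever round to its closed stop, then pump the black plunger knob with full strokes, letting it come all the way up each time, until the orange pressure pin on the tail of the ram has popped fully out, with its green band showing, and take the hand away. Only push with the fingertips: do not grip or lift anything, do not touch the heat sink or the ram, and leave the other things on the bench where they are.

Things in the scene. Friction and masses are not known exactly. Their poses are not given: they have to be found in the camera images.
- press: bolted-down bench press with hand pump: grey base 220 x 120 x 16 mm, origin under its middle; x runs from the aluminium pump block (front, -x, 66 mm high) to the blue C-frame (+x), y to its left, z up. Blue cylinder 120 mm high. Pump axis at x -60, y 28 mm; valve axis x -60, y -30; ram axis x 50, y 0. Pumping drives the ram down only while the release lever is closed
- lever (a joint): red release lever on the right of the pump block, turning about a vertical axis (the valve axis): 0 = fully open, pointing to the front (-x of the press), grows counter-clockwise seen from above to 1.55 = closed stop, pointing to the right (-y of the press). Closed counts from 1.35. It starts more or less open, stays where it is left, and takes 1 to 2 N at the peg
- lever_peg (a point): point on the upright red peg at the end of the release lever, 50 mm from the valve axis, 108 mm above the bench; the peg is 11 to 15 mm thick and reaches from 91 to 118 mm above the bench, the flat lever bar (10 mm wide) lies 91 to 97 mm above the bench
- plunger (a joint): spring-loaded pump plunger: 0 = up, 0.020 = down at its stop. To count, a stroke must go down at least 17 mm and back up to under 1 mm; each then advances the ram one 4 mm step. It takes 3 N at the top, 6 N at the bottom, up to about 13 N once the clamp is loaded, and rises by itself when let go
- knob_top (a point): centre of the flat top of the black mushroom knob (39 mm across) of the plunger, 136 mm above the bench when up, 116 mm when down; press here straight down
- pin (a joint): orange pressure pin, 11 mm thick, that rises out of the brass nut on the tail rod of the ram, above the blue cylinder (ram axis): metres it stands out of the nut. 0 = in, level with the nut; about 0.004 = only part way, one stroke short; about 0.014 = fully out, a 4 to 5 mm green band showing under the orange; it stays there and more strokes do not move it on
- pad: rubber-faced steel pressure pad 36 x 54 x 8 mm under the ram, hanging 3 to 14 mm over the heat sink at the start, origin in the middle of its underside
- heat_sink: grey finned heat sink 30 x 50 x 20 mm lying loose on the chip in the press, under the pad, its underside 23.5 mm above the bench; origin in the middle of its underside. Must not be touched by the hand
- spare_sink: a second grey finned heat sink 30 x 50 x 20 mm, loose on the bench: bystander
- paste_jar: white jar with a red lid, 48 mm across, 44 mm high, loose: bystander
- tape_roll: amber tape roll 61 mm across, 19 mm high, loose: bystander
- driver_a: screwdriver with a yellow handle, 161 mm long, 25 mm thick, loose: bystander
- marker_k: white marker with a black cap, 133 mm long, loose: bystander
- solder_spool: blue solder spool 54 mm across, 35 mm high, loose: bystander
- ram: steel ram through the blue cylinder, tail rod with brass nut above it; moves straight down. Origin in the middle of the pad's face before it is loaded: 57.5 mm above the bench with the ram right up, 43.5 mm when the pad meets the heat sink. It starts 1 to 11 mm down, so three to five full strokes are needed; keeps its height by itself. Nut top 91 mm above the origin. Must not be pushed by hand

How it is judged:
By the outcome, as a careful person would: the job done as asked, in the order asked, and still so for the second after the job is handed in, with the robot touching nothing.
It also fails if it takes over 48 s, if anything falls off the work surface, if the arm or the gripper's body presses on something with over 40 N, if the wrist force passes 120 N, or if a joint passes its speed limit or range.

## Working session

There is one attempt and no reset: what is moved stays moved. The work goes in short steps, Python scripts to look and compute and a tool call to move; the robot and the scene stay as the last step left them, time stands still between calls to the robot, and variables do not carry over. Pictures are saved under pics/ and viewed, at most 10 in all, crops included, and the job is handed in when it is done.

```bash
mkdir -p pics; ls
```

Run:
```python
from workcell import bot
import cv2
s=bot.sense();print(s)
for n in("scene","top"):
    d=bot.snapshot(n);cv2.imwrite(f"pics/{n}0.png",d["image"][:,:,::-1])
    print({k:v for k,v in d.items() if k!="image"})
```

```text
pics
workcell.py
{'t': 0.0, 'q': array([-1.30281151e+00,  4.87128692e-02,  9.75613174e-02,  1.62200666e+00,
        1.04766203e-05,  1.44297724e+00]), 'dq': array([ 3.90259289e-04, -4.68454049e-05,  2.31188862e-04, -1.45624342e-03,
        5.97817712e-04,  1.71541554e-03]), 'joint_efforts': array([ 1.48455052e-03, -3.38784313e+01,  3.20013642e+01,  2.03666190e-02,
       -8.40656662e-05, -5.74328979e-06]), 'position': array([ 0.20227351, -0.48397496,  0.30271837]), 'tcp_rot': array([-3.07796183e+00, -6.17213513e-01,  2.43198830e-04]), 'contact_force': array([ 1.31094274, -0.18549986,  0.353863  ]), 'ft_torque': array([-0.02644578,  0.0616653 , -0.022606  ]), 'gripper_force': 0.0, 'gripper_width': 1.0014324999320612}
{'fx': 417.93307037085134, 'fy': 417.93307037085134, 'cx': 260.1229834247457, 'cy': 189.49885786590227, 'dist_coeffs': array([-0.10531312,  0.        ,  0.        ,  0.        ,  0.        ]), 'xyz': array([ 0.14287265, -0.67303562,  0.79504568]), 'orientation': array([ 0.88635935, -0.23108346, -0.47448621])}
{'fx': 434.56040947766684, 'fy': 434.56040947766684, 'cx': 248.5084428751427, 'cy': 193.17300230315473, 'dist_coeffs': array([-0.04361513,  0.        ,  0.        ,  0.        ,  0.        ]), 'xyz': array([0.34221429, 0.05503369, 1.01606523]), 'orientation': array([ 0.17508776, -0.17713639, -1.60117629])}
```

View pics/scene0.png

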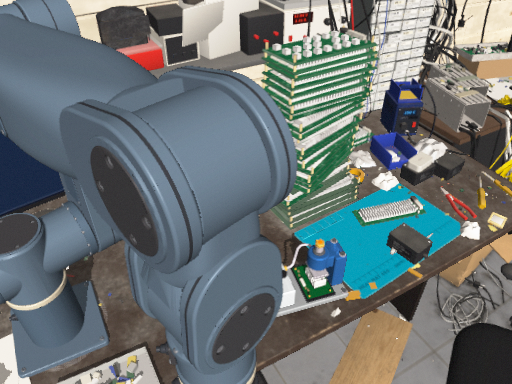

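View pics/top0.png

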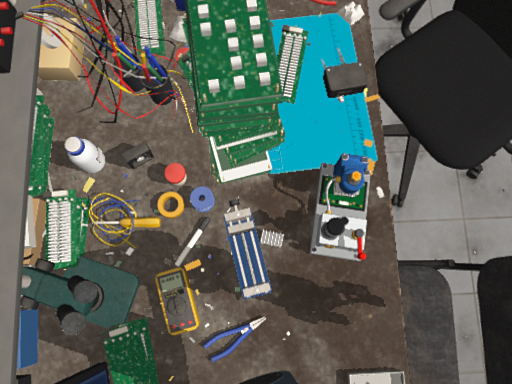

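The top view shows the press at about (340,210), with the plunger knob at (336,227) and the red lever peg at (362,256). The lever is nearly open, pointing to the front. In the scene view the arm hides the pump, but the orange pin and brass nut show at (320,243).

Create h.py:
```python
import numpy as np,cv2
from scipy.spatial.transform import Rotation as R
from workcell import bot
def K(d): return np.array([[d["fx"],0,d["cx"]],[0,d["fy"],d["cy"]],[0,0,1.]])
def ray(d,uv):
    p=cv2.undistortPoints(np.array([[uv]],float),K(d),d["dist_coeffs"])[0,0]
    return d["xyz"],R.from_rotvec(d["orientation"]).apply([p[0],-p[1],-1])
def at(d,uv,z):
    o,v=ray(d,uv);return o+v*(z-o[2])/v[2]
def proj(d,X):
    c=R.from_rotvec(d["orientation"]).inv().apply(np.atleast_2d(X)-d["xyz"])*[1,-1,-1]
    return cv2.projectPoints(c,np.zeros(3),np.zeros(3),K(d),d["dist_coeffs"])[0][:,0]
def tri(obs):
    A=np.zeros((3,3));b=np.zeros(3)
    for d,uv in obs:
        o,v=ray(d,uv);v=v/np.linalg.norm(v);P=np.eye(3)-np.outer(v,v);A+=P;b+=P@o
    return np.linalg.solve(A,b)
def totool(dw):  # world shift -> tool axes
    return R.from_rotvec(bot.sense()["tcp_rot"]).inv().apply(dw)
```

Run:
```python
from h import *
d=bot.snapshot("top")
im=d["image"][140:270,290:400,::-1]
cv2.imwrite("pics/crop1.png",cv2.resize(im,None,fx=4.6,fy=4.6,interpolation=cv2.INTER_CUBIC))
for n,uv,z in(("knob",(336,227),.136),("peg",(362,256),.108),("pin",(354,176),.145)):print(n,at(d,uv,z))
w=bot.snapshot("wrist");print({k:v for k,v in w.items() if k!="image"})
```

```text
knob [ 0.46424205 -0.12590684  0.136     ]
peg [ 0.40527269 -0.18104808  0.108     ]
pin [ 0.5680668  -0.17027251  0.145     ]
{'fx': 323.367851449493, 'fy': 323.367851449493, 'cx': 251.1992222831032, 'cy': 193.59324491374286, 'dist_coeffs': array([-0.03506703,  0.        ,  0.        ,  0.        ,  0.        ]), 'xyz': array([ 0.27662342, -0.45390508,  0.37228062]), 'orientation': array([-0.27943401,  0.18814008, -1.16545585])}
```

View pics/crop1.png

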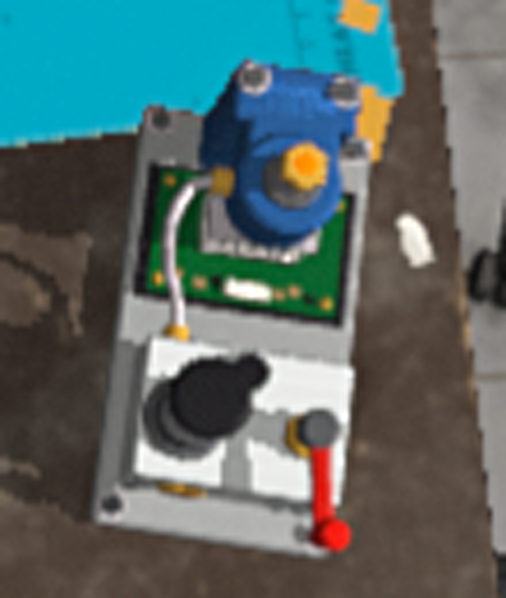

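The crop shows the knob top centre at about (212,398), the peg top at (333,533), the valve hub at (317,428) and the pin at (305,165), all in crop pixels. Press yaw comes out near -9° and the lever near 0.1. Next I'll use the wrist camera from two places.

Run:
```python
from h import *
w=bot.snapshot("wrist");s=bot.sense();o=np.array(s["position"])
print(R.from_rotvec(w["orientation"]).apply([0,0,-1]))
P=np.array([[.464,-.126,.136],[.405,-.181,.118],[.568,-.17,.145],[.456,-.183,.1]])
for t in([.30,-.25,.303],[.36,-.22,.303],[.33,-.15,.303]):
    e=dict(w);e["xyz"]=w["xyz"]+np.array(t)-o
    print(t,totool(np.array(t)-o).round(3),proj(e,P).round(0).tolist())
```

```text
[-0.2890013  -0.11924448 -0.94987315]
[0.3, -0.25, 0.303] [ 0.18  -0.178  0.001] [[165.0, -117.0], [218.0, 24.0], [306.0, -296.0], [248.0, -41.0]]
[0.36, -0.22, 0.303] [ 0.247 -0.183  0.001] [[179.0, 5.0], [226.0, 120.0], [310.0, -152.0], [254.0, 57.0]]
[0.33, -0.15, 0.303] [ 0.247 -0.259  0.001] [[296.0, 3.0], [325.0, 119.0], [443.0, -149.0], [351.0, 57.0]]
```

Units first: shifts go in cm and turns go in units of 0.25 rad. So -0.22 m is -22, 0.31 m is 31.

{"op": "drive_effector", "data": {"deltas": [[0, 0, 0, 31, -22, -4, 0], [0, 0, 0, 31, -22, -4, 0], [0, 0, 0, 31, -22, -4, 0], [0, 0, 0, 31, -22, -4, 0], [0, 0, 0, 31, -22, -4, 0], [0, 0, 0, 31, -22, -4, 0], [0, 0, 0, 31, -22, -4, 0], [0, 0, 0, 31, -22, -4, 0], [0, 0, 0, 31, -22, -4, 0], [0, 0, 0, 31, -22, -4, 0], [0, 0, 0, 31, -22, -4, 0], [0, 0, 0, 31, -22, -4, 0], [0, 0, 0, 31, -22, -4, 0]]}}

```text
t: 1.33
position: [0.4031, -0.1629, 0.3435]
tcp_rot: [3.081, 0.615, -0.002]
contact_force: [-0.2, 0.4, -0.9]
gripper_width: -0.001
gripper_force: 0.0
```

Run:
```python
from h import *
import pickle
w=bot.snapshot("wrist");pickle.dump(w,open("w1.pkl","wb"));cv2.imwrite("pics/w1.png",w["image"][:,:,::-1])
P=np.array([[.464,-.126,.136],[.405,-.181,.118],[.568,-.17,.145],[.456,-.183,.1]])
print(proj(w,P).round(0).tolist())
```

```text
[[237.0, 100.0], [269.0, 182.0], [346.0, -11.0], [291.0, 130.0]]
```

View pics/w1.png

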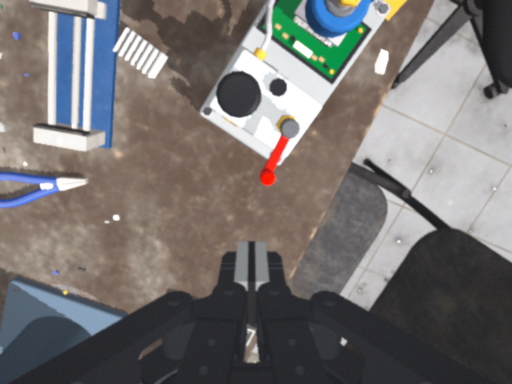

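Wrist view 1 shows the knob top at (239,94), the peg top at (268,178) and the valve hub at (289,128). The fingers are shut at the bottom. Now a second wrist view.

In the tool's units: 0.07 m is 7, 0.03 m is 3.

{"op": "drive_effector", "data": {"deltas": [[0, 0, 0, 3, 0, 0, 0], [0, 0, 0, 7, 0, 0, 0], [0, 0, 0, 7, 0, 0, 0], [0, 0, 0, 7, 0, 0, 0]]}}

```text
t: 1.72
position: [0.4685, -0.136, 0.3422]
tcp_rot: [-3.079, -0.616, 0.005]
contact_force: [0.3, 0.6, 0.8]
gripper_width: 0.0
gripper_force: 0.0
```

Run:
```python
from h import *
import pickle
w1=pickle.load(open("w1.pkl","rb"))
w=bot.snapshot("wrist");pickle.dump(w,open("w2.pkl","wb"))
P=np.array([[.464,-.126,.136],[.405,-.181,.118],[.456,-.183,.1]])
p=proj(w,P).round(0);print(p.tolist())
a=w1["image"][60:200,190:330,::-1];u,v=p[0].astype(int)-[60,50];print("off",u,v)
b=w["image"][v:v+140,u:u+140,::-1]
cv2.imwrite("pics/cmp.png",np.hstack([cv2.resize(i,(390,390),interpolation=cv2.INTER_CUBIC) for i in(a,b)]))
```

```text
[[239.0, 182.0], [268.0, 249.0], [289.0, 200.0]]
off 179 132
```

View pics/cmp.png

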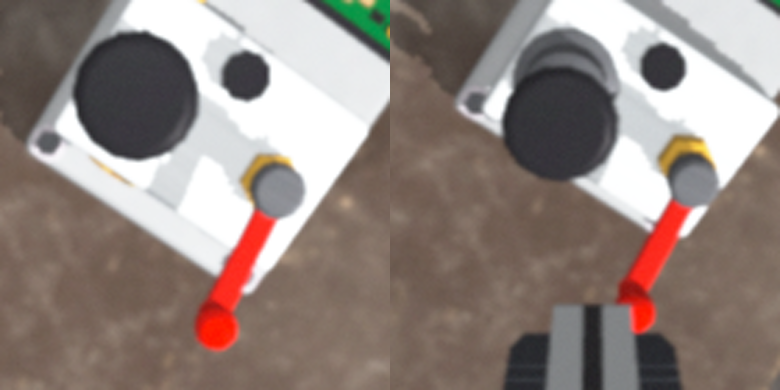

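In the side-by-side crops, converted to full-image pixels, the knob top is at (238.5,94.1) and (240,176.1). The peg top is at (267.9,177.7) and (267,244.3), and the hub at (288.7,128.2) and (287.8,195.9).

Run:
```python
from h import *
import pickle
w1,w2=[pickle.load(open(f"w{i}.pkl","rb")) for i in(1,2)];t=bot.snapshot("top")
ob={"knob":((238.5,94.1),(240,176.1),(336.1,226.5),.136),"peg":((267.9,177.7),(267,244.3),(362.4,255.9),.118),"hub":((288.7,128.2),(287.8,195.9),(358.9,233),.104)}
X={}
for n,(a,b,c,z) in ob.items():
    X[n]=tri([(w1,a),(w2,b),(t,c)])
    print(n,X[n].round(4),tri([(w1,a),(w2,b)]).round(4),[at(d,u,z).round(4)[:2].tolist() for d,u in((w1,a),(w2,b),(t,c))])
k,v,p=X["knob"],X["hub"],X["peg"]
d=k-v;yaw=np.arctan2(d[1],d[0])-np.pi/2
l=p-v;print("yaw",yaw,np.linalg.norm(d[:2]),"lever",np.arctan2(l[1],l[0])-yaw-np.pi,np.linalg.norm(l[:2]))
```

```text
knob [ 0.4674 -0.1261  0.1294] [ 0.4684 -0.1253  0.1317] [[0.4684, -0.1253], [0.4695, -0.1251], [0.4653, -0.1262]]
peg [ 0.4056 -0.1805  0.1099] [ 0.4071 -0.1793  0.1134] [[0.4082, -0.1786], [0.4091, -0.1781], [0.4047, -0.1793]]
hub [ 0.456  -0.1829  0.089 ] [ 0.4561 -0.1825  0.0887] [[0.4569, -0.1797], [0.4604, -0.1793], [0.454, -0.18]]
yaw -0.19749851292219112 0.05798228952804947 lever 0.14910187456624513 0.05041378891620131
```

In the tool's units: -0.061 m is -6.1, 0.165 m is 16.5.

{"op": "drive_effector", "data": {"deltas": [[0, 0, 0, -6.1, -1.4, 0, 0], [0, 0, 0, -6.1, -1.4, 2, 0], [0, 0, 0, -6.1, -1.4, 6, 0], [0, 0, 0, -6.1, -1.4, 10, 0], [0, 0, 0, -6.1, -1.4, 14, 0], [0, 0, 0, -6.1, -1.4, 16.5, 0], [0, 0, 0, -6.1, -1.4, 16.5, 0], [0, 0, 0, -6.1, -1.4, 16.5, 0]]}}

```text
t: 2.48
position: [0.4047, -0.1457, 0.1782]
tcp_rot: [-3.079, -0.614, 0.004]
contact_force: [-0.9, 0.3, 0.8]
gripper_width: 0.003
gripper_force: 0.0
```

Run:
```python
from h import *
w=bot.snapshot("wrist");cv2.imwrite("pics/w3.png",w["image"][:,:,::-1])
```

```text
(no output)
```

View pics/w3.png

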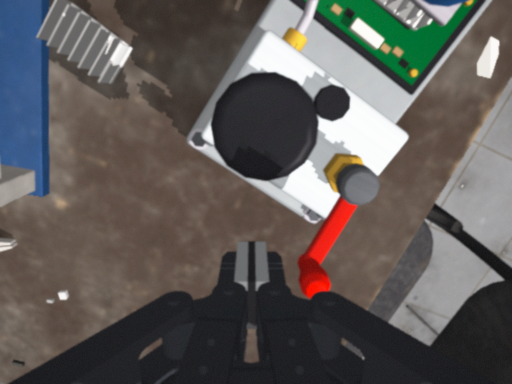

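The peg is at about (315,285), on the tool's +y side. The finger is beside it and clear of the lever bar. I'll push along the arc.

In the tool's units: 0.068 m is 6.8, -0.02 m is -2.

{"op": "drive_effector", "data": {"deltas": [[0, 0, 0, 0, 0.5, 0.4, 0], [0, 0, 0, -0.5, 1.7, 0.4, 0], [0, 0, 0, -1, 2.4, 0.4, 0], [0, 0, 0, -1.5, 3.2, 0.4, 0], [0, 0, 0, -1.8, 4.1, 0.4, 0], [0, 0, 0, -2, 5, 0.4, 0], [0, 0, 0, -1.9, 5.9, 0.4, 0], [0, 0, 0, -1.8, 6.8, 0.4, 0], [0, 0, 0, -1.5, 7.6, 0.4, 0], [0, 0, 0, -1.5, 7.6, 0.4, 0]]}}

```text
t: 3.37
position: [0.4228, -0.2232, 0.1745]
tcp_rot: [3.079, 0.616, -0.001]
contact_force: [0.6, -0.2, -0.3]
gripper_width: 0.001
gripper_force: 0.0
```

Run:
```python
from h import *
w=bot.snapshot("wrist");t=bot.snapshot("top")
a=w["image"][60:384,130:512,::-1];b=t["image"][200:280,300:400,::-1]
b=cv2.resize(b,None,fx=4.05,fy=4.05,interpolation=cv2.INTER_CUBIC)
cv2.imwrite("pics/l1.png",np.hstack([a,b]))
```

```text
(no output)
```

View pics/l1.png

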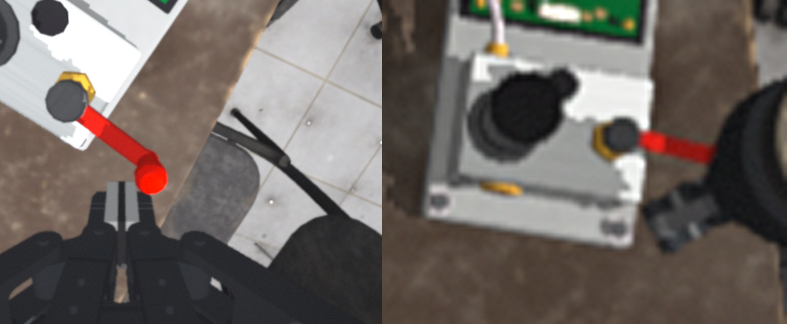

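The lever now points almost straight to the right of the press. In wrist pixels the peg top is at (280,237) and the hub at (198,160).

Run:
```python
from h import *
w=bot.snapshot("wrist")
p=at(w,(280,237),.113);v=at(w,(198,160),.089)  # heights as triangulated with this camera
l=p-v;print(p,v,np.linalg.norm(l[:2]),np.arctan2(l[1],l[0])+np.pi+.2)
```

```text
[ 0.44277051 -0.22812637  0.113     ] [ 0.45532962 -0.18088079  0.089     ] 0.04888635614777519 1.5109787371448398
```

{"op": "drive_effector", "data": {"deltas": [[0, 0, 0, 0.2, 0.15, 0, 0], [0, 0, 0, 0.4, 0.3, 0, 0], [0, 0, 0, 0.4, 0.3, 0, 0]]}}

```text
t: 3.77
position: [0.4269, -0.2227, 0.1748]
tcp_rot: [3.08, 0.618, -0.001]
contact_force: [-0.6, -1.4, -1.1]
gripper_width: 0.001
gripper_force: 0.5
```

{"op": "drive_effector", "data": {"deltas": [[0, 0, 0, 0.2, 0.15, 0, 0], [0, 0, 0, 0.3, 0.25, 0, 0], [0, 0, 0, 0.3, 0.25, 0, 0]]}}

```text
t: 4.02
position: [0.4282, -0.2233, 0.1745]
tcp_rot: [-3.078, -0.616, 0.011]
contact_force: [-7.4, 0.7, 3.1]
gripper_width: -0.0
gripper_force: 3.7
```

Run:
```python
from h import *
w=bot.snapshot("wrist");im=w["image"].astype(int)
m=((im[...,0]>150)&(im[...,1]<60)&(im[...,2]<60)).astype(np.uint8)
n,l,st,c=cv2.connectedComponentsWithStats(m);print([(st[i],c[i].round(1)) for i in range(1,n) if st[i,4]>80])
```

```text
[(array([ 206,  174,   82,   56, 1412], dtype=int32), array([242.8, 202.4])), (array([265, 225,  32,  34, 821], dtype=int32), array([280.4, 241.6]))]
```

Force reads 7 N against the stop, so the lever is closed. I'll back off, rise and go over the knob.

{"op": "drive_effector", "data": {"deltas": [[0, 0, 0, -1.7, -1.2, 0, 0], [0, 0, 0, -1.7, -1.2, -2, 0], [0, 0, 0, -1.7, -1.2, -5.5, 0], [0, 0, 0, 1, -3.5, -5.5, 0], [0, 0, 0, 4, -5.5, -5.5, 0], [0, 0, 0, 7.3, -7.5, -5.5, 0], [0, 0, 0, 7.3, -7.5, -5.5, 0], [0, 0, 0, 7.3, -7.5, -5.5, 0]]}}

```text
t: 4.73
position: [0.4701, -0.1247, 0.2301]
tcp_rot: [3.079, 0.624, 0.001]
contact_force: [-0.1, -0.7, -0.5]
gripper_width: 0.002
gripper_force: 0.0
```

Run:
```python
from h import *
s=bot.sense();print(totool(np.array([.467,-.1255,.212])-s["position"]).round(4))
w=bot.snapshot("wrist");t=bot.snapshot("top")
a=w["image"][60:384,130:512,::-1];b=t["image"][140:280,290:400,::-1]
b=cv2.resize(b,None,fx=2.314,fy=2.314,interpolation=cv2.INTER_CUBIC)
cv2.imwrite("pics/k1.png",np.hstack([a,b[:324]]))
```

```text
[-0.0031 -0.0005  0.0181]
```

View pics/k1.png

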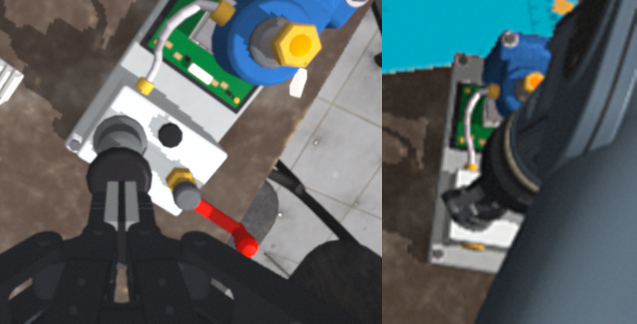

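The shut fingertips hang over the knob at (120,170). The lever stays closed, with the peg at (248,245). The orange pin sits within the brass nut at (300,45). First stroke:

{"op": "drive_effector", "data": {"deltas": [[0, 0, 0, -0.3, 0, 1.2, 0], [0, 0, 0, -0.3, 0, 2.2, 0], [0, 0, 0, -0.3, 0, 3, 0], [0, 0, 0, -0.3, 0, 3.6, 0], [0, 0, 0, -0.3, 0, 4, 0], [0, 0, 0, -0.3, 0, 4, 0], [0, 0, 0, -0.3, 0, 4, 0]]}}

```text
t: 5.42
position: [0.4661, -0.1286, 0.1904]
tcp_rot: [3.079, 0.616, -0.001]
contact_force: [-1.6, -3.3, 4.5]
gripper_width: 0.002
gripper_force: 2.5
```

{"op": "drive_effector", "data": {"deltas": [[0, 0, 0, 0, 0, 0.3, 0], [0, 0, 0, 0, 0, 0.3, 0]]}}

```text
t: 5.58
position: [0.4662, -0.1286, 0.1885]
tcp_rot: [3.078, 0.616, -0.0]
contact_force: [-3.1, -2.0, 8.7]
gripper_width: 0.002
gripper_force: 4.3
```

{"op": "drive_effector", "data": {"deltas": [[0, 0, 0, 0, 0, 0.2, 0], [0, 0, 0, 0, 0, 0.2, 0]]}}

```text
t: 5.75
position: [0.4661, -0.1285, 0.1884]
tcp_rot: [3.077, 0.616, 0.001]
contact_force: [-6.7, -1.0, 16.2]
gripper_width: 0.005
gripper_force: 7.6
```

The plunger is at its stop, with TCP z stuck at 0.188. I'll release it fully and check the pin.

In the tool's units: -0.035 m is -3.5, -0.015 m is -1.5.

{"op": "drive_effector", "data": {"deltas": [[0, 0, 0, 0, 0, -1.5, 0], [0, 0, 0, 0, 0, -3.5, 0], [0, 0, 0, 0, 0, -3.5, 0], [0, 0, 0, 0, 0, -3.5, 0], [0, 0, 0, 0, 0, -3.5, 0]]}}

```text
t: 6.17
position: [0.4659, -0.1272, 0.2188]
tcp_rot: [-3.079, -0.618, 0.002]
contact_force: [0.6, -0.4, -0.9]
gripper_width: -0.002
gripper_force: 0.0
```

Run:
```python
from h import *
w=bot.snapshot("wrist");im=w["image"]
cv2.imwrite("pics/p1.png",cv2.resize(im[50:170,350:500,::-1],None,fx=4,fy=4,interpolation=cv2.INTER_CUBIC))
```

```text
(no output)
```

In the tool's units: 0.036 m is 3.6, 0.029 m is 2.9.

{"op": "drive_effector", "data": {"deltas": [[0, 0, 0, 0, 0, 1.2, 0], [0, 0, 0, 0, 0, 2.1, 0], [0, 0, 0, 0, 0, 2.9, 0], [0, 0, 0, 0, 0, 3.6, 0], [0, 0, 0, 0, 0, 3.6, 0], [0, 0, 0, 0, 0, 3.6, 0]]}}

```text
t: 6.72
position: [0.4668, -0.1277, 0.1883]
tcp_rot: [3.078, 0.618, 0.005]
contact_force: [-5.3, 2.1, 23.6]
gripper_width: -0.001
gripper_force: 11.6
```

{"op": "drive_effector", "data": {"deltas": [[0, 0, 0, 0, 0, -1.5, 0], [0, 0, 0, 0, 0, -3.6, 0], [0, 0, 0, 0, 0, -3.6, 0], [0, 0, 0, 0, 0, -3.6, 0], [0, 0, 0, 0, 0, -3.6, 0]]}}

```text
t: 7.13
position: [0.4654, -0.1272, 0.2178]
tcp_rot: [-3.078, -0.617, 0.004]
contact_force: [0.4, -0.0, -0.1]
gripper_width: -0.0
gripper_force: 0.0
```

Create pin.py:
```python
from h import *
import sys
im=bot.snapshot("wrist")["image"]
cv2.imwrite(f"pics/p{sys.argv[1]}.png",cv2.resize(im[50:170,350:500,::-1],None,fx=2,fy=2,interpolation=cv2.INTER_CUBIC))
h=cv2.cvtColor(im[50:170,350:500],cv2.COLOR_RGB2HSV)
for lo,hi in((8,16),(17,26),(35,80)):
    m=(h[...,0]>=lo)&(h[...,0]<=hi)&(h[...,1]>150)&(h[...,2]>80);y,x=np.nonzero(m);print(lo,m.sum(),x.mean().round(1),y.mean().round(1))
```

```bash
python3 pin.py 2
```

```text
8 0 nan nan
17 2214 71.1 37.4
35 897 16.7 89.5pin.py:7: RuntimeWarning: Mean of empty slice.
  m=(h[...,0]>=lo)&(h[...,0]<=hi)&(h[...,1]>150)&(h[...,2]>80);y,x=np.nonzero(m);print(lo,m.sum(),x.mean().round(1),y.mean().round(1))
  ret = ret.dtype.type(ret / rcount)
```

Third stroke, then a look at the mosaic of pin crops.

{"op": "drive_effector", "data": {"deltas": [[0, 0, 0, 0, 0, 1.2, 0], [0, 0, 0, 0, 0, 2.1, 0], [0, 0, 0, 0, 0, 2.9, 0], [0, 0, 0, 0, 0, 3.6, 0], [0, 0, 0, 0, 0, 3.6, 0], [0, 0, 0, 0, 0, 3.6, 0]]}}

```text
t: 7.68
position: [0.4666, -0.1277, 0.1883]
tcp_rot: [3.078, 0.618, 0.005]
contact_force: [-6.3, 2.4, 23.3]
gripper_width: 0.003
gripper_force: 11.8
```

{"op": "drive_effector", "data": {"deltas": [[0, 0, 0, 0, 0, -1.5, 0], [0, 0, 0, 0, 0, -3.6, 0], [0, 0, 0, 0, 0, -3.6, 0], [0, 0, 0, 0, 0, -3.6, 0], [0, 0, 0, 0, 0, -3.6, 0]]}}

```text
t: 8.1
position: [0.4654, -0.1273, 0.2178]
tcp_rot: [-3.078, -0.617, 0.004]
contact_force: [0.2, -0.5, 0.1]
gripper_width: -0.0
gripper_force: 0.0
```

```bash
python3 pin.py 3 2>/dev/null
```

Run:
```python
import cv2,numpy as np
a=cv2.imread("pics/p1.png");a=cv2.resize(a,(300,240));cv2.imwrite("pics/m.png",cv2.resize(np.hstack([a]+[cv2.imread(f"pics/p{i}.png") for i in(2,3)]),(800,213)))
```

```text
8 0 nan nan
17 2103 66.4 37.0
35 895 16.7 89.5
```

View pics/m.png

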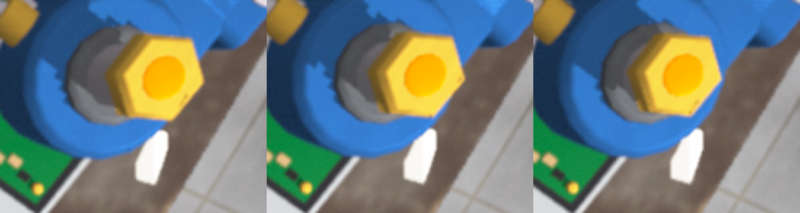

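All three crops show the nut sinking with each stroke, and the pin still level with it, as an orange disc at about (165,75), (425,75) and (675,72). I'll keep pumping and measure orange and green around the nut.

Create pin2.py:
```python
import cv2,numpy as np,sys
for i in sys.argv[1:]:
    h=cv2.cvtColor(cv2.imread(f"pics/p{i}.png"),cv2.COLOR_BGR2HSV)[:170,80:]
    for n,lo,hi in(("orange",14,20),("brass",21,27),("green",40,85)):
        m=(h[...,0]>=lo)&(h[...,0]<=hi)&(h[...,1]>120)&(h[...,2]>60);y,x=np.nonzero(m);print(i,n,m.sum(),[x.mean().round(),y.mean().round(),x.min(),x.max(),y.min(),y.max()] if m.any() else "")
```

```text
(no output)
```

{"op": "drive_effector", "data": {"deltas": [[0, 0, 0, 0, 0, 1.2, 0], [0, 0, 0, 0, 0, 2.1, 0], [0, 0, 0, 0, 0, 2.9, 0], [0, 0, 0, 0, 0, 3.6, 0], [0, 0, 0, 0, 0, 3.6, 0], [0, 0, 0, 0, 0, 3.6, 0]]}}

```text
t: 8.65
position: [0.4666, -0.1277, 0.1884]
tcp_rot: [3.078, 0.618, 0.005]
contact_force: [-6.9, 2.6, 24.9]
gripper_width: 0.003
gripper_force: 12.0
```

{"op": "drive_effector", "data": {"deltas": [[0, 0, 0, 0, 0, -1.5, 0], [0, 0, 0, 0, 0, -3.6, 0], [0, 0, 0, 0, 0, -3.6, 0], [0, 0, 0, 0, 0, -3.6, 0], [0, 0, 0, 0, 0, -3.6, 0]]}}

```text
t: 9.07
position: [0.4654, -0.1273, 0.2177]
tcp_rot: [-3.078, -0.617, 0.004]
contact_force: [0.2, 0.1, 0.1]
gripper_width: -0.004
gripper_force: 0.0
```

```bash
python3 pin.py 4 >/dev/null 2>&1; python3 pin2.py 2 3 4
```

```text
2 orange 1863 [np.float64(63.0), np.float64(81.0), np.int64(34), np.int64(142), np.int64(37), np.int64(130)]
2 brass 5799 [np.float64(95.0), np.float64(84.0), np.int64(35), np.int64(141), np.int64(39), np.int64(129)]
2 green 0 
3 orange 1712 [np.float64(53.0), np.float64(80.0), np.int64(26), np.int64(122), np.int64(38), np.int64(128)]
3 brass 5488 [np.float64(85.0), np.float64(84.0), np.int64(30), np.int64(129), np.int64(41), np.int64(128)]
3 green 0 
4 orange 2914 [np.float64(58.0), np.float64(76.0), np.int64(22), np.int64(114), np.int64(38), np.int64(128)]
4 brass 4089 [np.float64(83.0), np.float64(88.0), np.int64(25), np.int64(123), np.int64(42), np.int64(127)]
4 green 0
```

Orange has grown but there is no green, so the pin is part way out, one stroke short. Fifth stroke.

In the tool's units: 0.037 m is 3.7, 0.036 m is 3.6.

{"op": "drive_effector", "data": {"deltas": [[0, 0, 0, 0, 0, 1.2, 0], [0, 0, 0, 0, 0, 2.1, 0], [0, 0, 0, 0, 0, 2.9, 0], [0, 0, 0, 0, 0, 3.6, 0], [0, 0, 0, 0, 0, 3.7, 0], [0, 0, 0, 0, 0, 3.7, 0]]}}

```text
t: 9.62
position: [0.4666, -0.1278, 0.1883]
tcp_rot: [3.077, 0.617, 0.005]
contact_force: [-9.6, 3.4, 27.9]
gripper_width: -0.001
gripper_force: 14.2
```

{"op": "drive_effector", "data": {"deltas": [[0, 0, 0, 0, 0, -1.5, 0], [0, 0, 0, 0, 0, -3.6, 0], [0, 0, 0, 0, 0, -3.6, 0], [0, 0, 0, 0, 0, -3.6, 0], [0, 0, 0, 0, 0, -3.6, 0]]}}

```text
t: 10.03
position: [0.4654, -0.1273, 0.2167]
tcp_rot: [-3.078, -0.617, 0.004]
contact_force: [-0.4, -1.1, -0.2]
gripper_width: -0.002
gripper_force: 0.0
```

```bash
python3 pin.py 5 >/dev/null 2>&1; python3 pin2.py 5
```

```text
5 orange 3307 [np.float64(61.0), np.float64(78.0), np.int64(17), np.int64(132), np.int64(38), np.int64(127)]
5 brass 3654 [np.float64(83.0), np.float64(87.0), np.int64(22), np.int64(131), np.int64(40), np.int64(127)]
5 green 493 [np.float64(65.0), np.float64(83.0), np.int64(55), np.int64(80), np.int64(61), np.int64(106)]
```

Green now shows around the pin base. I'll retract up and back, then take the final look.

{"op": "drive_effector", "data": {"deltas": [[0, 0, 0, 0, 0, -4, 0], [0, 0, 0, 0, 0, -8, 0], [0, 0, 0, -3, 0, -12, 0], [0, 0, 0, -7, 0, -13, 0], [0, 0, 0, -7, 0, -13, 0], [0, 0, 0, -7, 0, -13, 0], [0, 0, 0, -7, 0, -13, 0]]}}

```text
t: 10.67
position: [0.4016, -0.1546, 0.3472]
tcp_rot: [-3.079, -0.616, 0.001]
contact_force: [-0.1, 0.7, -1.0]
gripper_width: 0.002
gripper_force: 0.0
```

Run:
```python
from h import *
w=bot.snapshot("wrist")["image"][0:240,150:470,::-1]
a=cv2.resize(cv2.imread("pics/p5.png"),(375,300));b=cv2.resize(w,(400,300))
cv2.imwrite("pics/fin.png",np.hstack([a,b]))
```

```text
(no output)
```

View pics/fin.png

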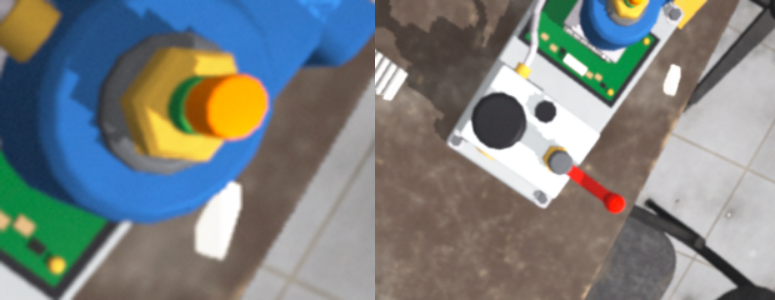

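The pin stands fully out at (230,105), with its green band at (182,105). The lever is closed, with the peg at (615,204), the plunger is up and the hand is clear.

```bash
python3 -c "
from workcell import bot
print(bot.sign_off())"
```

```text
the job is handed in; nothing more can be done
None
```

The job is handed in: the release lever is at its closed stop, five full strokes brought the orange pin fully out with its green band showing, and the hand is clear, at about 10.7 s on the robot's clock.

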